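Sweep the barrettes into the rack's bay

TASK

Three pearl barrettes have been left lying on the dressing table in front of the lipstick rack. With the fingertips, gently sweep them along the tabletop, never picking one up or flicking it, until all three lie flat and wholly inside the rack's open-fronted bay. Leave the lipsticks, perfume bottle, hair roller and saucer undisturbed.

Things in the scene. Friction and masses are not known exactly. Their poses are not given: they have to be found in the camera images.
- rack: Wooden lipstick rack with open-fronted bay, fixed. Origin: middle of the bay's mouth, table level; x into the bay, y along the mouth. Bay inside: y -100 to 100, x 0 to 110 mm; side walls 10 thick, 30 high; no sill: its floor is the tabletop, marked green. Slotted block (x 110 to 150, 220 wide, 36 high) closes the back; the lipsticks in it reach 84 mm above the table.
- barrette_coral: Coral hair barrette, loose, light (14 to 26 g), a flat bar 48 mm long, 18 mm wide, 14 mm thick with fully rounded (half-round) ends and a row of pearls on top (18 mm high in all), lying flat. Origin: middle of its underside; x along its length, y across, z up. Starts before the mouth, within 30 degrees of parallel to it.
- barrette_coral_end1 (a point): Centre of the half-round end (radius 9 mm) of the coral barrette, 15 mm from its middle towards its own +x, 7 mm above its underside.
- barrette_coral_end2 (a point): Centre of the half-round end (radius 9 mm) of the coral barrette, 15 mm from its middle towards its own -x, 7 mm above its underside.
- barrette_yellow: Yellow hair barrette, loose, light (14 to 26 g), a flat bar 48 mm long, 18 mm wide, 14 mm thick with fully rounded (half-round) ends and a row of pearls on top (18 mm high in all), lying flat. Origin: middle of its underside; x along its length, y across, z up. Starts before the mouth, within 30 degrees of parallel to it.
- barrette_yellow_end1 (a point): Centre of the half-round end (radius 9 mm) of the yellow barrette, 15 mm from its middle towards its own +x, 7 mm above its underside.
- barrette_yellow_end2 (a point): Centre of the half-round end (radius 9 mm) of the yellow barrette, 15 mm from its middle towards its own -x, 7 mm above its underside.
- barrette_turquoise: Turquoise hair barrette, loose, light (14 to 26 g), a flat bar 48 mm long, 18 mm wide, 14 mm thick with fully rounded (half-round) ends and a row of pearls on top (18 mm high in all), lying flat. Origin: middle of its underside; x along its length, y across, z up. Starts before the mouth, within 30 degrees of parallel to it.
- barrette_turquoise_end1 (a point): Centre of the half-round end (radius 9 mm) of the turquoise barrette, 15 mm from its middle towards its own +x, 7 mm above its underside.
- barrette_turquoise_end2 (a point): Centre of the half-round end (radius 9 mm) of the turquoise barrette, 15 mm from its middle towards its own -x, 7 mm above its underside.
- lipstick0: Maroon lipstick tube, 19 mm across, 74 mm long, standing loosely in a slot of the rack's back block. Origin: middle of its underside, z up along the tube. Leave alone.
- lipstick1: Maroon lipstick tube, 19 mm across, 74 mm long, standing loosely in a slot of the rack's back block. Origin: middle of its underside, z up along the tube. Leave alone.
- lipstick2: Maroon lipstick tube, 19 mm across, 74 mm long, standing loosely in a slot of the rack's back block. Origin: middle of its underside, z up along the tube. Leave alone.
- lipstick3: Maroon lipstick tube, 19 mm across, 74 mm long, standing loosely in a slot of the rack's back block. Origin: middle of its underside, z up along the tube. Leave alone.
- perfume: Amber glass perfume bottle with brass screw cap, 32 x 48 mm, 75 mm tall, standing beside the barrettes. Origin: middle of its underside. Leave alone.
- roller: Blue hard silicone hair roller, 35 mm across, 62 mm tall, standing on end beside the barrettes. Origin: middle of its underside. Leave alone.
- saucer: White melamine saucer with black hairpins, 104 mm across, 11 mm high, beside the rack. Origin: middle of its underside. Leave alone.
Mind the look-alikes: they are no part of the job. What is meant by the barrette_yellow is not purple, and is the smaller of those in its own colour. Several things have the shape of the barrette_turquoise; the one meant has the colours described above.

How it is judged:
By the outcome, as a careful person would: the job done as asked, in the order asked, and still so for the second after the job is handed in, with the robot touching nothing.
It also fails if it takes over 48 s, if anything falls off the work surface, if the arm or the gripper's body presses on something with over 40 N, if the wrist force passes 120 N, or if a joint passes its speed limit or range.

ROBOT

A 7-joint arm with a two-finger parallel gripper is mounted at the origin on the work surface. World frame = base frame: x ahead of the robot, y to its left, z up, the work surface at z = 0. Lengths are in mm, angles in rad, forces in N, time in s.
With the tool pointing down it reaches from about 400 to 850 mm from the base axis. Payload 4.4 kg.
Tool frame: the origin (TCP) lies at the very end of the fingers, on their centre line; the grasp point (between the pads) lies ctrl.grip_depth behind it (ctrl.grip_depth is the distance from the TCP to the grasp point, in mm); z points along the fingers, y is the direction in which the jaws open and shut (so a half turn about z gives the same grasp; the last joint's range is limited). The gripper opens to 94 mm and grips with 3 to 60 N. Pads are 16 mm wide; open, the fingers measure 119 mm over their backs; the gripper's body (75 mm by 177 mm) begins 78 mm behind the grasp point.
Start: joints at [1.091, 0.628, 0.038, 1.517, -0.027, 0.996, -0.02], TCP at [261.389, -595.142, 205.478] pointing down, gripper open.
Joint ranges: [-3.06, 3.06], [-0.37, 2.12], [-1.25, 1.32], [0.18, 2.47], [-1.1, 4.24], [0.23, 1.98], [-2.94, 2.94]. Speed limits (rad/s): [2.57, 2.57, 3.14, 3.14, 3.14, 3.14, 3.14].

INTERFACE

Orientations are given as a unit quaternion [w, x, y, z].
In Python, from station import ctrl gives the robot as it stands. The module is installed in compiled form; this text tells all that it offers.
- The arm moves only by the tool play_rows, never from a script. Its argument "deltas" is a list of rows, each a list of 5 numbers: the shift along the tool's x, y, z in cm, then the turn about the tool's z in rad, then the opening, from -1 (shut) to 1 (fully open), so that 0 is half open. In form: [[x, y, z, spin, hand], ...]. A call has 1 to 20 rows; each row shifts and turns the commanded pose from where the row before left it, along the tool's axes as they then stand; what a row does not reach is not made up. A row lasts 1/10 s, in which the tool goes at most 50 mm and 8.59 degrees, less where a joint would pass 70% of its speed; a pose out of reach is approached as far as the arm can. A call with a gripper value outside its range is refused whole. The fingers move at their own pace and stop on an object; "squeeze" is the grip in N (left out, the last holds). Time passes only in rows, so rows that do not move let the fingers close. It gives the time, the measured TCP pose, the force and the opening at its end, in the units of the state.
- ctrl.read_state(): the state, without advancing time (a new reading comes with each control period).
- ctrl.read_camera(name): name is "side" or "top"; returns the picture (384x512x3 uint8, blue, green, red); there is no depth.
- ctrl.get_calibration(name): a dict with "intrinsics" (3x3 intrinsics, pixels), "distortion" ([k1, k2, p1, p2, k3] as OpenCV has them; the pictures are not rectified), "eye" and "rotation" of the camera in the world. Camera axes: x right, y down, z forward; pixel columns grow to the right and rows downward; lengths in mm; the calibration is good to about 2 mm. A picture is of the moment at which its call begins. get_calibration takes no time and is no camera call.
- ctrl.finish_job(): hands the job in, once; it reports no verdict.
Trained networks look in the newest picture that a camera, given by its name, has taken for a name from the list of things; names that differ only in an ending like _2 or _b are one class to them, and where a whole thing is asked for, a point or a joint stands for the part that bears it (a point fixed in the world has none). Each returns a list of dicts, best first, with "confidence" (0 to 1); they miss things now and then, are a little off and sometimes report something else, mostly with a low value. They report only what shows in the picture. A call takes as long as a camera call. They do not tell look-alikes from the thing itself.
- ctrl.find_in(camera, thing): "location" ([x, y, z] in mm, in world coordinates, good to about 4 mm: the middle of the surface that is visible of it).
The state is a dict: "clock": time; "qpos": joint angles; "dq": joint speeds; "joint_efforts": joint torques, N m; "tool_pos": TCP position; "tool_rot": TCP orientation; "force": force on the tool from outside, world axes, zero at the start; "ft_torque": the same for the moment, N m; "opening": opening from 0.0 (shut) to 1.0 (fully open).
Only numpy, scipy, OpenCV 4.12 (cv2) and the standard library are available. Lean on these libraries where they do the work, as an engineer would, in place of code of your own. Each camera call takes 0.05 s, during which the arm holds its last target. There are 200 camera calls.

## Working session

There is one attempt and no reset: what is moved stays moved. The work goes in short steps, Python scripts to look and compute and a tool call to move; the robot and the scene stay as the last step left them, time stands still between calls to the robot, and variables do not carry over. Pictures are saved under pics/ and viewed, about 8 in all and at most 12, crops included, and the job is handed in when it is done.

Besides the shell and the picture viewer there is one more tool, called after "Request:" as name(argument=value, ...), one argument or row to a line, values as JSON. play_rows: Moves the arm, as the interface text tells. Its arguments: {"type":"object","properties":{"deltas":{"type":"array","items":{"type":"array","items":{"type":"number"}}},"squeeze":{"type":"number"}},"required":["deltas"]}

```bash
mkdir -p pics; cat > h.py <<'E'
import numpy as np, cv2
from station import ctrl
def cal(n):
    c=ctrl.get_calibration(n); return np.array(c["intrinsics"],float),np.array(c["distortion"],float),np.array(c["eye"],float),np.array(c["rotation"],float)
def px2w(n,uv,z):
    K,D,e,R=cal(n); p=cv2.undistortPoints(np.array(uv,float).reshape(-1,1,2),K,D).reshape(-1,2)
    d=np.c_[p,np.ones(len(p))]@R.T
    return e+d*((z-e[2])/d[:,2])[:,None]
def w2px(n,P):
    K,D,e,R=cal(n); rv=cv2.Rodrigues(R.T)[0]
    return cv2.projectPoints(np.array(P,float).reshape(-1,1,3),rv,-R.T@e,K,D)[0].reshape(-1,2)
E
python3 - <<'E'
from h import *
for n in("top","side"):
    im=ctrl.read_camera(n); cv2.imwrite(f"pics/{n}0.png",cv2.resize(im,(768,576),interpolation=cv2.INTER_CUBIC)); cv2.imwrite(f"pics/raw_{n}0.png",im)
    K,D,e,R=cal(n); print(n,K.tolist(),e,R.round(3).tolist())
    for t in("barrette_coral","barrette_yellow","barrette_turquoise","rack","perfume","roller","saucer"):
        for r in ctrl.find_in(n,t): print(t,np.round(r["location"]),round(r["confidence"],2),w2px(n,r["location"]).round()[0]*1.5)
print(ctrl.read_state())
E
```

```text
top [[497.06541792320763, 0.0, 257.1550816605123], [0.0, 497.06541792320763, 198.42312450875272], [0.0, 0.0, 1.0]] [ 460.24442579   28.07890988 1102.44490177] [-0.048, 0.709, -0.702, 0.035]Traceback (most recent call last):
  File "<stdin>", line 6, in <module>
  File "h.py", line 10, in w2px
    K,D,e,R=cal(n); rv=cv2.Rodrigues(R.T)[0]
                       ~~~~~~~~~~~~~^^^^^
cv2.error: OpenCV(4.12.0) /io/opencv/modules/calib3d/src/calibration_base.cpp:131: error: (-2:Unspecified error) in function 'void cv::Rodrigues(cv::InputArray, cv::OutputArray, cv::OutputArray)'
> Input matrix must be 1x3 or 3x1 for a rotation vector, or 3x3 for a rotation matrix:
>     '((srcSz == Size(3, 1) || srcSz == Size(1, 3)) && srccn == 1) || (srcSz == Size(1, 1) && srccn == 3) || (srcSz == Size(3, 3) && srccn == 1)'
> where
>     'srcSz' is [1 x 4]
```

View pics/top0.png

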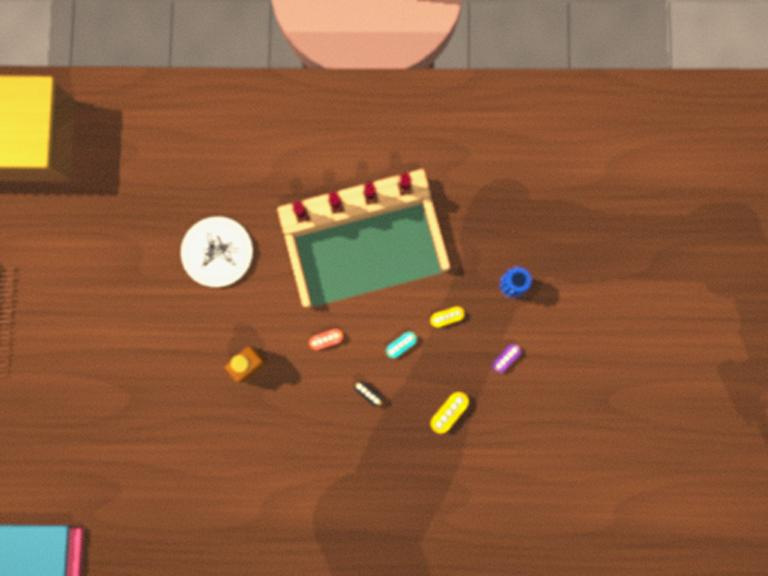

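The top view shows coral at (326,339), turquoise at (401,345) and the small yellow at (447,316). The look-alikes are the big yellow (450,412), purple (508,358) and black (369,394). The bay mouth runs from about (308,303) to (447,270). The quaternion rotation needs converting in my helper.

```bash
sed -i 's/^def cal/from scipy.spatial.transform import Rotation as Rn\ndef cal/; s/np.array(c\["rotation"\],float)/Rn.from_quat(np.roll(c["rotation"],-1)).as_matrix()/' h.py
python3 - <<'E'
from h import *
for n in("top","side"):
    im=ctrl.read_camera(n); cv2.imwrite(f"pics/{n}0.png",cv2.resize(im,(768,576),interpolation=cv2.INTER_CUBIC)); cv2.imwrite(f"pics/raw_{n}0.png",im)
    K,D,e,R=cal(n); print(n,e,R.round(2).tolist())
    for t in("barrette_coral","barrette_yellow","barrette_turquoise","rack","perfume","roller","saucer"):
        for r in ctrl.find_in(n,t): print(t,np.round(r["location"]),round(r["confidence"],2),w2px(n,r["location"]).round()[0]*1.5)
print(ctrl.read_state())
im=cv2.imread("pics/raw_top0.png"); cv2.imwrite("pics/crop0.png",cv2.resize(im[105:300,140:375],None,fx=3.2,fy=3.0,interpolation=cv2.INTER_CUBIC))
# segmentation of barrettes in top
hsv=cv2.cvtColor(im,cv2.COLOR_BGR2HSV)
for nm,uv in dict(coral=(217,226),turq=(267,230),yel=(298,211),bigyel=(300,275),purple=(339,239),green=(250,170),roller=(343,188),perf=(162,243)).items():
    w=hsv[uv[1]-2:uv[1]+3,uv[0]-2:uv[0]+3].reshape(-1,3); print(nm,np.median(w,0))
E
```

```text
top [ 460.24442579   28.07890988 1102.44490177] [[0.01, -0.99, 0.12], [-1.0, -0.01, 0.02], [-0.02, -0.12, -0.99]]
barrette_coral [530. 136.  17.] 0.51 [325.5 337.5]
barrette_yellow [426. -48.  20.] 0.9 [451.5 411. ]
barrette_yellow [ 505. -121.   18.] 0.67 [502.5 357. ]
barrette_yellow [564. -46.  12.] 0.53 [450. 315.]
barrette_turquoise [519.  32.  15.] 0.46 [397.5 346.5]
barrette_turquoise [448.  72.  12.] 0.42 [369.  394.5]
rack [676.  82.   3.] 0.61 [364.5 241.5]
perfume [487. 246.  54.] 0.9 [244.5 366. ]
perfume [525.  32.  15.] 0.51 [396. 342.]
roller [ 612. -133.   60.] 0.58 [514.5 279. ]
roller [529. 135.  16.] 0.32 [327.  337.5]
saucer [653. 299.  12.] 0.59 [217.5 253.5]
side [ 285.6944619  -508.98455612  530.00943317] [[0.87, -0.28, 0.4], [-0.49, -0.53, 0.69], [0.02, -0.8, -0.61]]
barrette_coral [527. 131.  17.] 0.71 [292.5 282. ]
barrette_coral [520.  20.  14.] 0.68 [324. 333.]
barrette_yellow [559. -46.  14.] 0.71 [376.5 354. ]
barrette_yellow [ 503. -129.   14.] 0.69 [369.  418.5]
barrette_yellow [422. -53.  21.] 0.59 [271.5 394.5]
barrette_yellow [488. 240.  41.] 0.55 [
[... 705 characters left out ...]
038,  0.00227799, -0.00042699,
       -0.00071892, -0.00112731]), 'joint_efforts': array([ 1.21838370e-04, -5.49581516e+01,  1.14272207e+00, -1.86945695e+01,
       -5.23806538e-02,  1.52430026e-02, -3.36199889e-05]), 'tool_pos': array([ 261.37823011, -595.14123925,  205.4981866 ]), 'tool_rot': array([7.35922449e-06, 9.78674198e-01, 2.05418633e-01, 1.49300688e-05]), 'force': array([-0.14094529, -0.20762431,  0.18010637]), 'ft_torque': array([-0.01008098,  0.02167879,  0.02017306]), 'opening': 1.0009793279855246}
coral [ 19.  82. 247.]
turq [ 41.  35. 240.]
yel [ 26. 119. 246.]
bigyel [ 25.  91. 244.]
purple [146.  52. 227.]
green [ 64.  86. 144.]
roller [111. 164.  92.]
perf [ 25. 187. 245.]
```

View pics/crop0.png

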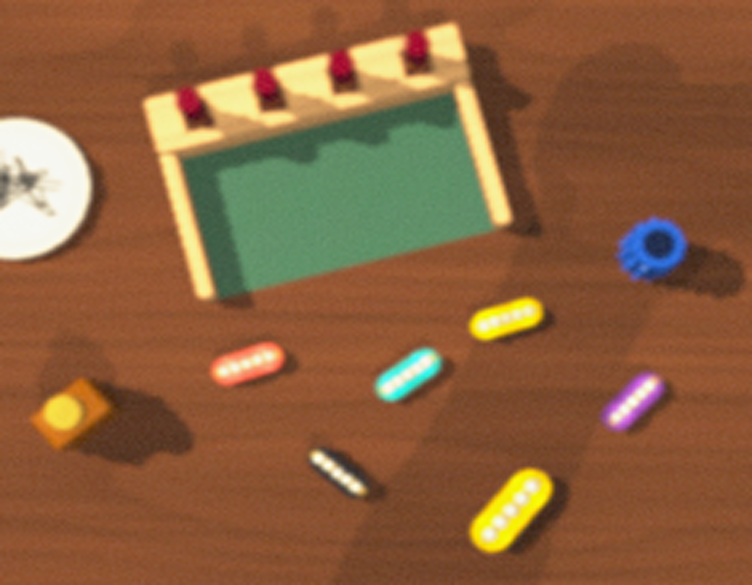

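View pics/side0.png

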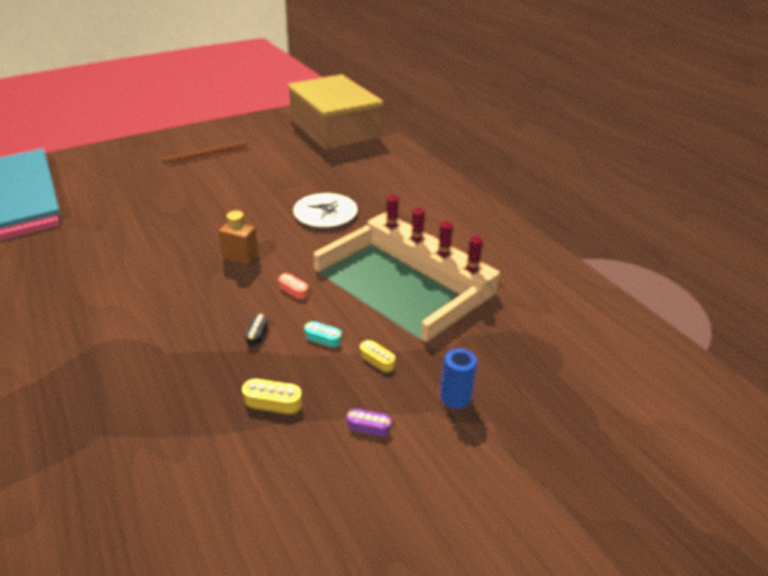

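Top crop confirms it: coral, turquoise and the smaller yellow bar (about (507,318)) lie before the mouth. The purple (633,402), large yellow (511,510) and black/white (338,472) bars are to be left alone. The side view agrees: coral (293,285), turquoise (323,334), small yellow (377,355). Next I need exact poses in the rack frame.

```bash
cat >> h.py <<'E'
HU={'coral':((0,120,120),(14,255,255)),'turq':((80,90,100),(100,255,255)),'yel':((20,150,110),(34,255,255))}
def bars(n="top",im=None,z=9):
    if im is None: im=ctrl.read_camera(n)
    hsv=cv2.cvtColor(im,cv2.COLOR_BGR2HSV); out={}
    for k,(lo,hi) in HU.items():
        m=cv2.morphologyEx(cv2.inRange(hsv,lo,hi),cv2.MORPH_CLOSE,np.ones((5,5)))
        for c in cv2.findContours(m,0,2)[0]:
            h=cv2.convexHull(c); A=cv2.contourArea(h)
            if not 60<A<1500: continue
            W=px2w(n,h.reshape(-1,2),z)[:,:2]; (cx,cy),(w,l),a=cv2.minAreaRect(W.astype(np.float32))
            if w>l: a=a
            else: a+=90
            out.setdefault(k,[]).append((np.array([cx,cy]),max(w,l),min(w,l),(a+90)%180-90))
    return out
E
python3 - <<'E'
from h import *
im=cv2.imread("pics/raw_top0.png"); print("depth",ctrl.grip_depth)
f=lambda u,v:(140+(u+.5)/3.2-.5,105+(v+.5)/3.0-.5)
P=px2w("top",[f(197,300),f(512,224),f(188,156),f(462,95)],30)[:,:2]; print(P.round(1))
# inside back corners: green floor
L,Rr=P[0],P[1]; O=(L+Rr)/2; y=(L-Rr)/np.linalg.norm(L-Rr); x=np.array([y[1],-y[0]]); print("O",O,"w",np.linalg.norm(L-Rr),"yaw",np.degrees(np.arctan2(x[1],x[0])))
hsv=cv2.cvtColor(im,cv2.COLOR_BGR2HSV); m=cv2.inRange(hsv,(45,50,20),(85,255,255)); c=max(cv2.findContours(m,0,2)[0],key=cv2.contourArea)
W=px2w("top",c.reshape(-1,2),0)[:,:2]; r=cv2.minAreaRect(W.astype(np.float32)); print("green",r)
q=(W-O)@np.c_[x,y]; print("green in rack",q.min(0),q.max(0))
for k,v in bars(im=im).items():
    for b in v: print(k,b[0].round(1),"rack",((b[0]-O)@np.c_[x,y]).round(1),np.round(b[1:],1))
E
```

```text
depth 18.8
[[573.  170.3]
 [630.5 -43.4]
 [679.1 179. ]
 [726.   -8.9]]
O [601.74357384  63.44855487] w 221.21010566275766 yaw 15.051139841690727
green ((656.5361938476562, 77.78838348388672), (106.81739807128906, 195.44158935546875), 15.481684684753418)
green in rack [  2.65773516 -98.30427671] [110.38038538  97.23756152]
turq [224.6 547.4] rack [-238.6  565.3] [ 95.5  65.6 -89.6]
turq [521.5  26.7] rack [-87.  -14.7] [ 44.4  20.6 -52.6]
yel [424.3 -44.1] rack [-199.3  -57.8] [ 69.3  31.  -39.7]
yel [491.9 262.8] rack [-54.3 221.1] [ 24.4  21.9 -89.5]
yel [563.8 -41. ] rack [-63.8 -91. ] [ 51.7  23.7 -71. ]
```

```bash
cat >> h.py <<'E'
HU['coral']=((0,95,200),(19,255,255))
O=np.array([602.,63.4]); YAW=15.2; X=np.array([np.cos(np.radians(YAW)),np.sin(np.radians(YAW))]); Y=np.array([-X[1],X[0]])
def rk(p): return (np.asarray(p)[:2]-O)@np.c_[X,Y]
def wd(p): return O+p[0]*X+p[1]*Y
def pose():
    s=ctrl.read_state(); q=s["tool_rot"]; return s["tool_pos"],np.degrees(2*np.arctan2(q[2],q[1])),s
def leg(p,h,xy,z,h2,n):
    "n equal-ish rows, turning evenly; prints mean tool-axis steps in cm, spin in rad"
    d=(np.array(xy)-p[:2])/n; dh=(h2-h)/n; R=[]
    for i in range(n):
        a=np.radians(h+dh*i); R.append([d@[np.cos(a),np.sin(a)]/10,d@[np.sin(a),-np.cos(a)]/10,-(z-p[2])/n/10,-np.radians(dh)])
    print(np.round(R,3).tolist() if abs(dh)>1e-6 else (n,np.round(R[0],3).tolist())); return np.array([*xy,z]),h2
def show(b=None):
    for k,v in (b or bars()).items():
        for b in v:
            if b[0][0]>480 and abs(b[0][1])<230: print(k,b[0].round(1),"rack",rk(b[0]).round(1),"axis rel rack y",round((b[3]-YAW-90+90)%180-90,1),np.round(b[1:3],1))
E
python3 - <<'E'
from h import *
show(bars(im=cv2.imread("pics/raw_top0.png"))); show(bars("side",cv2.imread("pics/raw_side0.png")))
E
```

```text
coral [528.8 137.6] rack [-51.2  90.8] axis rel rack y 5.0 [50.7 21.6]
turq [521.5  26.7] rack [-87.3 -14.3] axis rel rack y 22.2 [44.4 20.6]
yel [563.8 -41. ] rack [-64.2 -90.7] axis rel rack y 3.8 [51.7 23.7]
coral [528.3 141.4] rack [-50.7  94.6] axis rel rack y 4.7 [52.9 27.5]
coral [786.7  35.2] rack [170.8 -75.7] axis rel rack y 2.0 [34.8 32.3]
coral [729.8  24.2] rack [113.  -71.4] axis rel rack y -61.4 [190.9  55.9]
turq [516.7  19.1] rack [-94.  -20.4] axis rel rack y 42.4 [43.  28.7]
yel [562.2 -42.5] rack [-66.2 -91.7] axis rel rack y 1.5 [59.  31.4]
```

Request:
play_rows(
  deltas=[
    [3.23, -3.26, 0.75, 0, -0.57],
    [3.23, -3.26, 0.75, 0, -0.57],
    [3.23, -3.26, 0.75, 0, -0.57],
    [3.23, -3.26, 0.75, 0, -0.57],
    [3.23, -3.26, 0.75, 0, -0.57],
    [3.23, -3.26, 0.75, 0, -0.57],
    [3.23, -3.26, 0.75, 0, -0.57],
    [3.23, -3.26, 0.75, 0, -0.57],
    [3.23, -3.26, 0.75, 0, -0.57],
    [3.23, -3.26, 0.75, 0, -0.57],
    [3.23, -3.26, 0.75, 0, -0.57],
    [3.23, -3.26, 0.75, 0, -0.57],
    [3.23, -3.26, 0.75, 0, -0.57],
    [3.23, -3.26, 0.75, 0, -0.57],
    [0, 0, 0, -0.07, -0.57],
    [0, 0, 0, -0.07, -0.57],
  ],
)

```text
clock: 2.5
tool_pos: [492.5, 7.1, 100.2]
tool_rot: [-0.0, 0.961, 0.277, 0.0]
force: [-0.9, -0.7, -0.1]
opening: 0.215
```

Request:
play_rows(
  deltas=[
    [0, 0, 3, 0, -0.57],
    [0, 0, 3, 0, -0.57],
    [0, 0, 2, 0, -0.57],
    [0, 0, 1.0, 0, -0.57],
    [0, 0, 0.5, 0, -0.57],
    [0, 0, 0, 0, -0.57],
  ],
)

```text
clock: 3.1
tool_pos: [492.1, 4.5, 5.5]
tool_rot: [0.0, 0.962, 0.273, 0.0]
force: [0.7, -0.9, -0.6]
opening: 0.215
```

```bash
python3 - <<'E'
from h import *
p,h,s=pose(); print(p,h,s["force"])
im=ctrl.read_camera("side"); cv2.imwrite("pics/s1.png",cv2.resize(im[150:320,120:330],None,fx=3,fy=3,interpolation=cv2.INTER_CUBIC))
a=np.radians(h); q,h1=leg(p,h,p[:2]+13*np.array([np.cos(a),np.sin(a)]),5,h,4)
q,h1=leg(q,h1,wd((23,0)),5,15.2,26)
E
```

```text
[492.12242893   4.52609001   5.47482672] 31.728055204053934 [ 0.7344206  -0.94523212 -0.64041553]
(4, [0.325, 0.0, 0.012, -0.0])
[[0.513, 0.055, -0.0, 0.011], [0.514, 0.049, -0.0, 0.011], [0.514, 0.043, -0.0, 0.011], [0.515, 0.038, -0.0, 0.011], [0.515, 0.032, -0.0, 0.011], [0.516, 0.026, -0.0, 0.011], [0.516, 0.021, -0.0, 0.011], [0.516, 0.015, -0.0, 0.011], [0.516, 0.009, -0.0, 0.011], [0.516, 0.003, -0.0, 0.011], [0.516, -0.002, -0.0, 0.011], [0.516, -0.008, -0.0, 0.011], [0.516, -0.014, -0.0, 0.011], [0.516, -0.02, -0.0, 0.011], [0.516, -0.025, -0.0, 0.011], [0.515, -0.031, -0.0, 0.011], [0.515, -0.037, -0.0, 0.011], [0.515, -0.042, -0.0, 0.011], [0.514, -0.048, -0.0, 0.011], [0.513, -0.054, -0.0, 0.011], [0.513, -0.06, -0.0, 0.011], [0.512, -0.065, -0.0, 0.011], [0.511, -0.071, -0.0, 0.011], [0.511, -0.077, -0.0, 0.011], [0.51, -0.082, -0.0, 0.011], [0.509, -0.088, -0.0, 0.011]]
```

View pics/s1.png

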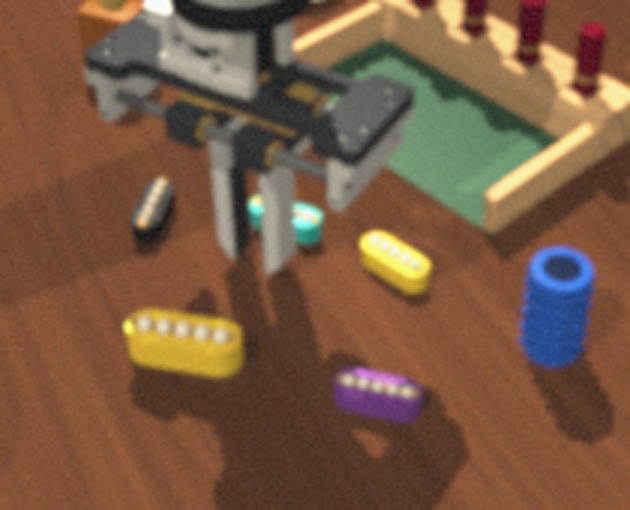

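Fingers at (230,250) and (275,265) are down just behind the turquoise bar (290,215), clear of the others. Start the sweep.

Request:
play_rows(
  deltas=[
    [0.32, 0, 0, 0, -0.57],
    [0.32, 0, 0, 0, -0.57],
    [0.32, 0, 0, 0, -0.57],
    [0.32, 0, 0, 0, -0.57],
    [0.5, 0.05, 0, 0.011, -0.57],
    [0.5, 0.05, 0, 0.011, -0.57],
    [0.5, 0.04, 0, 0.011, -0.57],
    [0.5, 0.04, 0, 0.011, -0.57],
    [0.5, 0.03, 0, 0.011, -0.57],
    [0.5, 0.03, 0, 0.011, -0.57],
    [0.5, 0.02, 0, 0.011, -0.57],
    [0.5, 0.01, 0, 0.011, -0.57],
    [0.5, 0.01, 0, 0.011, -0.57],
    [0.5, 0, 0, 0.011, -0.57],
    [0.5, 0, 0, 0.011, -0.57],
    [0.5, -0.01, 0, 0.011, -0.57],
    [0.5, -0.01, 0, 0.011, -0.57],
    [0.5, -0.02, 0, 0.011, -0.57],
  ],
)

```text
clock: 4.95
tool_pos: [566.3, 41.8, 5.5]
tool_rot: [-0.0, 0.98, 0.198, -0.0]
force: [1.0, -0.2, -0.3]
opening: 0.216
```

```bash
python3 - <<'E'
from h import *
p,h,s=pose(); print(p,h,s["force"],rk(p))
im=ctrl.read_camera("side"); cv2.imwrite("pics/s2.png",cv2.resize(im[120:290,150:360],None,fx=3,fy=3,interpolation=cv2.INTER_CUBIC))
show(); show(bars("side",im))
q,h1=leg(p,h,wd((26,0)),5,15.2,14)
E
```

```text
[566.34410263  41.83276912   5.47438465] 22.851449288878214 [ 0.98825833 -0.2036214  -0.29396459] [-40.06322364 -11.4641431 ]
coral [525.9 146.2] rack [-51.8  99.8] axis rel rack y 3.8 [31.3 19.6]
coral [657.8 172.1] rack [82.4 90.2] axis rel rack y -89.2 [154.3  45.5]
coral [724.7 141.7] rack [138.9  43.4] axis rel rack y -55.5 [64.7 33.9]
coral [738.   91.2] rack [138.5  -8.8] axis rel rack y -64.6 [60.2 36.4]
coral [705.7  14.1] rack [ 87.1 -74.7] axis rel rack y 89.5 [148.3  77.7]
turq [542.4  28.7] rack [-66.6 -17.9] axis rel rack y -30.6 [65.3  8.5]
yel [564.6 -43.2] rack [-64.1 -93.1] axis rel rack y 3.8 [46.9 22.3]
coral [530.2 141.6] rack [-48.8  94.3] axis rel rack y 4.6 [51.6 23.8]
coral [737.5  15.7] rack [118.3 -81.6] axis rel rack y -61.4 [191.5  78.9]
coral [754.7 125.1] rack [163.6  19.5] axis rel rack y -42.0 [78.8 21.5]
coral [747.5 194. ] rack [174.7  87.9] axis rel rack y -41.3 [45.6 20.5]
coral [717.8 228.3] rack [155.  128.8] axis rel rack y -45.4 [51.3 24.5]
yel [562.4 -43.3] rack [-66.2 -92.5] axis rel rack y 4.1 [56.6 32. ]
[[0.479, -0.018, 0.003, 0.01], [0.478, -0.023, 0.003, 0.01], [0.478, -0.027, 0.003, 0.01], [0.478, -0.032, 0.003, 0.01], [0.478, -0.037, 0.003, 0.01], [0.477, -0.041, 0.003, 0.01], [0.477, -0.046, 0.003, 0.01], [0.476, -0.05, 0.003, 0.01], [0.476, -0.055, 0.003, 0.01], [0.475, -0.059, 0.003, 0.01], [0.475, -0.064, 0.003, 0.01], [0.474, -0.068, 0.003, 0.01], [0.473, -0.073, 0.003, 0.01], [0.473, -0.077, 0.003, 0.01]]
```

View pics/s2.png

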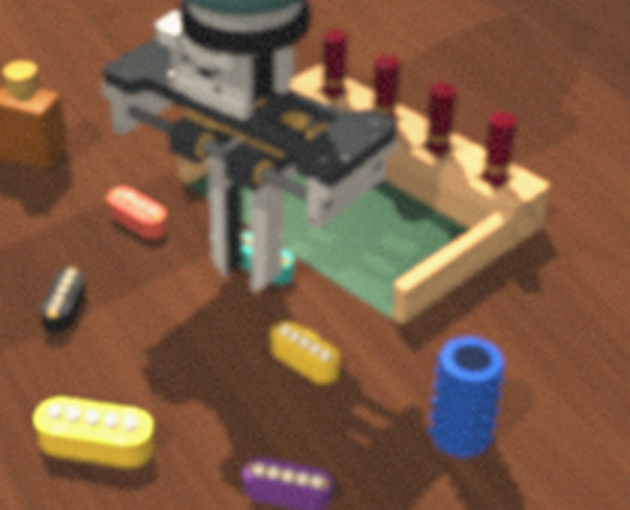

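Turquoise (265,262) travels against both fingers. I'll continue into the bay, back off and lift.

Request:
play_rows(
  deltas=[
    [0.48, -0.02, 0, 0.01, -0.57],
    [0.48, -0.02, 0, 0.01, -0.57],
    [0.48, -0.03, 0, 0.01, -0.57],
    [0.48, -0.03, 0, 0.01, -0.57],
    [0.48, -0.04, 0, 0.01, -0.57],
    [0.48, -0.04, 0, 0.01, -0.57],
    [0.48, -0.05, 0, 0.01, -0.57],
    [0.48, -0.05, 0, 0.01, -0.57],
    [0.48, -0.06, 0, 0.01, -0.57],
    [0.48, -0.06, 0, 0.01, -0.57],
    [0.48, -0.06, 0, 0.01, -0.57],
    [0.4, -0.07, 0, 0.01, -0.57],
    [0.3, -0.05, 0, 0.01, -0.57],
    [0.2, -0.03, 0, 0, -0.57],
    [0, 0, 0, 0, -0.57],
    [-0.5, 0, 0, 0, -0.57],
    [-2, 0, 0, 0, -0.57],
    [-1, 0, -3, 0, -0.57],
    [0, 0, -4, 0, -0.57],
    [0, 0, -2, 0, -0.57],
  ],
)

```text
clock: 7.05
tool_pos: [589.0, 58.3, 98.2]
tool_rot: [0.0, 0.991, 0.134, 0.001]
force: [0.8, 0.2, 0.6]
opening: 0.214
```

```bash
python3 - <<'E'
from h import *
p,h,s=pose(); print(p,h,s["force"],rk(p))
ims=[ctrl.read_camera("side")[120:290,150:360]]; ims.append(ctrl.read_camera("top"))
cv2.imwrite("pics/s3.png",np.hstack([cv2.resize(ims[0],(390,316)),cv2.resize(ims[1][105:275,140:350],(390,316))]))
for t in("turquoise","coral","yellow"):
  for c in("side","top"):
    for r in ctrl.find_in(c,"barrette_"+t): print(c,t,np.round(r["location"]),rk(r["location"]).round(),round(r["confidence"],2))
# next: yellow axial push, heading 105; start right of right end
b=wd((-65,-92-24-8-14)); print(b)
leg(p,h,b,80,105.2,12)
E
```

```text
[588.9997405   58.27573804  98.20284436] 15.42212069601122 [0.82313048 0.1879495  0.56495877] [-13.88899088  -1.53646995]
side turquoise [638.  66.  11.] [36. -7.] 0.7
side turquoise [447.  68.  14.] [-148.   45.] 0.59
side coral [526. 133.  18.] [-55.  87.] 0.76
side coral [739.  17.  61.] [120. -81.] 0.71
side yellow [425. -52.  23.] [-201.  -65.] 0.87
side yellow [ 504. -125.   16.] [-144. -156.] 0.77
side yellow [561. -42.  14.] [-67. -91.] 0.53
top yellow [425. -46.  22.] [-199.  -60.] 0.92
top yellow [562. -45.  14.] [-67. -94.] 0.61
top yellow [ 504. -124.   16.] [-144. -155.] 0.57
[575.45603451 -86.81457285]
[[-0.43, 1.136, 0.152, -0.131], [-0.575, 1.07, 0.152, -0.131], [-0.709, 0.986, 0.152, -0.131], [-0.831, 0.885, 0.152, -0.131], [-0.939, 0.769, 0.152, -0.131], [-1.032, 0.641, 0.152, -0.131], [-1.106, 0.501, 0.152, -0.131], [-1.162, 0.352, 0.152, -0.131], [-1.198, 0.198, 0.152, -0.131], [-1.214, 0.041, 0.152, -0.131], [-1.209, -0.118, 0.152, -0.131], [-1.183, -0.274, 0.152, -0.131]]
```

View pics/s3.png

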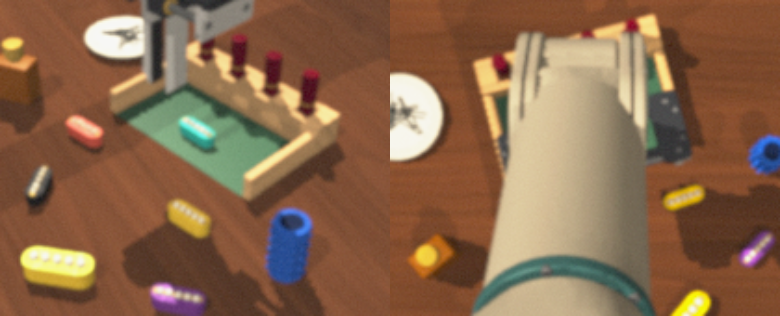

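Turquoise is in the bay, centre at about rack (37,-6). Yellow and coral start too far outward for the walls, so I'll first slide each lengthwise with its round end cradled between the fingertips. Yellow is first.

Request:
play_rows(
  deltas=[
    [-0.43, 1.14, 0.15, -0.131, -0.74],
    [-0.58, 1.07, 0.15, -0.131, -0.74],
    [-0.71, 0.99, 0.15, -0.131, -0.74],
    [-0.83, 0.89, 0.15, -0.131, -0.74],
    [-0.94, 0.77, 0.15, -0.131, -0.74],
    [-1.03, 0.64, 0.15, -0.131, -0.74],
    [-1.11, 0.5, 0.15, -0.131, -0.74],
    [-1.16, 0.35, 0.15, -0.131, -0.74],
    [-1.2, 0.2, 0.15, -0.131, -0.74],
    [-1.21, 0.04, 0.15, -0.131, -0.74],
    [-1.21, -0.12, 0.15, -0.131, -0.74],
    [-1.18, -0.27, 0.15, -0.131, -0.74],
    [0, 0, 0, 0, -0.74],
    [0, 0, 0, 0, -0.74],
  ],
)

```text
clock: 8.85
tool_pos: [575.0, -86.3, 76.8]
tool_rot: [-0.001, 0.607, 0.795, 0.0]
force: [-0.3, -0.3, 0.7]
opening: 0.129
```

```bash
python3 - <<'E'
from h import *
p,h,s=pose(); print(p,h,s["qpos"].round(2),rk(p)); show()
leg(p,h,wd((-66,-138)),5.5,105.2,8)
E
```

```text
[575.01558429 -86.29680678  76.77700981] 105.30828595972183 [ 0.3   0.72 -0.32  1.82  0.34  0.66  0.05] [ -65.28928907 -137.38486592]
coral [528.8 137.6] rack [-51.1  90.8] axis rel rack y 3.8 [49.4 21. ]
coral [686.8 -23.5] rack [  59.  -106.1] axis rel rack y -89.4 [104.6  11.3]
coral [752.4  39.4] rack [138.9 -62.6] axis rel rack y -67.9 [55.5 38.1]
coral [770.7   2. ] rack [ 146.7 -103.5] axis rel rack y -86.0 [27.  20.7]
turq [640.4  75.7] rack [40.3  1.9] axis rel rack y -0.5 [46.5 22.4]
yel [563.7 -40.6] rack [-64.3 -90.3] axis rel rack y 3.8 [52.4 23.7]
[[-0.008, -0.009, 0.891, 0.0], [-0.008, -0.009, 0.891, 0.0], [-0.008, -0.009, 0.891, 0.0], [-0.008, -0.009, 0.891, 0.0], [-0.008, -0.009, 0.891, 0.0], [-0.008, -0.009, 0.891, 0.0], [-0.008, -0.009, 0.891, 0.0], [-0.008, -0.009, 0.891, 0.0]]
```

Request:
play_rows(
  deltas=[
    [0, 0, 2.5, 0, -0.74],
    [0, 0, 2.5, 0, -0.74],
    [0, 0, 1.4, 0, -0.74],
    [0, 0, 0.7, 0, -0.74],
    [0, 0, 0, 0, -0.74],
    [0.4, 0, 0, 0, -0.74],
    [0.4, 0, 0, 0, -0.74],
    [0.4, 0, 0, 0, -0.74],
    [0.4, 0, 0, 0, -0.74],
    [0.4, 0, 0, 0, -0.74],
    [0.4, 0, 0, 0, -0.74],
    [0.4, 0, 0, 0, -0.74],
    [0.4, 0, 0, 0, -0.74],
    [0.4, 0, 0, 0, -0.74],
    [0.4, 0, 0, 0, -0.74],
    [0.3, 0, 0, 0, -0.74],
    [0.2, 0, 0, 0, -0.74],
    [0, 0, 0, 0, -0.74],
  ],
)

```text
clock: 10.7
tool_pos: [563.3, -42.7, 6.5]
tool_rot: [-0.0, 0.605, 0.796, 0.0]
force: [0.0, -0.1, -0.2]
opening: 0.131
```

```bash
python3 - <<'E'
from h import *
p,h,s=pose(); print(p,h,s["force"],rk(p))
ims=[ctrl.read_camera("side"),ctrl.read_camera("top")]
cv2.imwrite("pics/s4.png",np.hstack([cv2.resize(ims[0][120:290,150:360],(390,316)),cv2.resize(ims[1][105:275,140:350],(390,316))]))
show(bars(im=ims[1])); show(bars("side",ims[0]))
E
```

```text
[563.31224162 -42.73791697   6.49604632] 105.55568317343212 [ 0.01039672 -0.12568676 -0.19107807] [-65.16253824 -92.28132898]
coral [528.8 137.6] rack [-51.1  90.8] axis rel rack y 3.8 [49.4 21. ]
coral [706.8 -18.1] rack [  79.8 -106.2] axis rel rack y -89.3 [63.1 10.8]
coral [752.4  39.4] rack [138.9 -62.6] axis rel rack y -67.9 [55.5 38.1]
coral [770.9   3. ] rack [ 147.1 -102.5] axis rel rack y 88.8 [26.8 20.8]
turq [ 528.3 -179.9] rack [-134.9 -215.5] axis rel rack y 10.9 [65.9 12. ]
turq [640.4  75.7] rack [40.3  1.9] axis rel rack y -0.5 [46.5 22.4]
yel [549.8  -6.7] rack [-68.8 -53.9] axis rel rack y 3.8 [32.2 23.7]
coral [698.2  -5. ] rack [ 74.9 -91.2] axis rel rack y -89.4 [110.1  11.6]
coral [527.7 142.1] rack [-51.1  95.5] axis rel rack y 6.8 [50.7 29.5]
coral [791.5  32.5] rack [174.8 -79.5] axis rel rack y -52.4 [40.4 24.1]
coral [769.5  69.7] rack [163.3 -37.9] axis rel rack y -46.0 [69.2 18.8]
coral [610.6 197.1] rack [ 43.3 126.8] axis rel rack y -87.8 [52.1 14. ]
yel [542.8 -18.6] rack [-78.7 -63.6] axis rel rack y 10.9 [33.8 14.1]
```

View pics/s4.png

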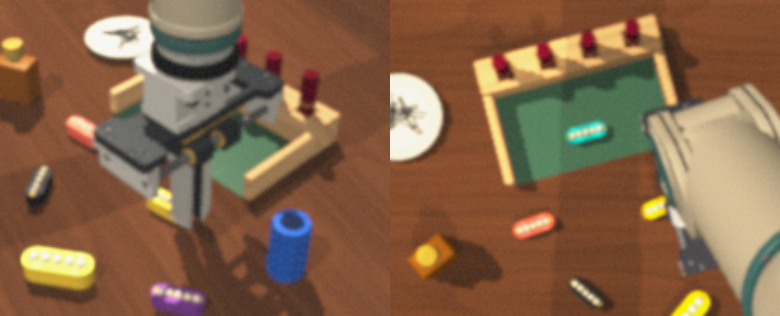

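Yellow slid straight to about rack (-67,-63). Back off, lift, and cross over to coral's outer end.

Request:
play_rows(
  deltas=[
    [-1, 0, 0, 0, -0.74],
    [-1.4, 0, 0, 0, -0.74],
    [0, 0, -2.5, 0, -0.74],
    [0, 0, -3, 0, -0.74],
    [0, 0, -2.5, 0, -0.74],
    [4.2, 0.22, 0, 0, -0.74],
    [4.2, 0.22, 0, 0, -0.74],
    [4.2, 0.22, 0, 0, -0.74],
    [4.2, 0.22, 0, 0, -0.74],
    [4.2, 0.22, 0, 0, -0.74],
    [4.2, 0.22, 0, 0, -0.74],
    [0, 0, 0, 0, -0.74],
    [0, 0, 0, 0, -0.74],
  ],
)

```text
clock: 12.1
tool_pos: [515.6, 179.8, 86.5]
tool_rot: [0.0, 0.605, 0.796, -0.0]
force: [-0.4, -1.1, 0.5]
opening: 0.13
```

```bash
python3 - <<'E'
from h import *
p,h,s=pose(); print(p,h,s["qpos"].round(2),rk(p)); show(); print([ (rk(r["location"]).round(),round(r["confidence"],2)) for r in ctrl.find_in("side","barrette_coral")])
leg(p,h,wd((-52,136)),5.5,105.2,4)
E
```

```text
[515.5627873  179.80214056  86.50840621] 105.59154007304171 [-0.2   0.66 -0.28  1.91  0.3   0.61 -0.4 ] [-52.89395437 134.99288743]
coral [529.1 137.7] rack [-50.9  90.8] axis rel rack y 5.4 [49.4 20.8]
coral [657.5 172. ] rack [82.1 90.3] axis rel rack y -89.2 [154.9  45.5]
turq [640.6  75.7] rack [40.5  1.7] axis rel rack y -2.1 [46.4 23.5]
yel [552.9 -14.8] rack [-67.8 -62.6] axis rel rack y 11.9 [50.4 23.7]
[(array([-54.,  88.]), 0.63), (array([-77., -58.]), 0.57), (array([ 73., -75.]), 0.45)]
[[0.025, 0.023, 2.025, 0.002], [0.025, 0.022, 2.025, 0.002], [0.025, 0.022, 2.025, 0.002], [0.025, 0.022, 2.025, 0.002]]
```

Request:
play_rows(
  deltas=[
    [0, 0, 3, 0, -0.74],
    [0, 0, 2.7, 0, -0.74],
    [0, 0, 1.6, 0, -0.74],
    [0, 0, 0.8, 0, -0.74],
    [0, 0, 0, 0, -0.74],
    [-0.4, 0, 0, 0, -0.74],
    [-0.4, 0, 0, 0, -0.74],
    [-0.4, 0, 0, 0, -0.74],
    [-0.4, 0, 0, 0, -0.74],
    [-0.4, 0, 0, 0, -0.74],
    [-0.4, 0, 0, 0, -0.74],
    [-0.4, 0, 0, 0, -0.74],
    [-0.4, 0, 0, 0, -0.74],
    [-0.4, 0, 0, 0, -0.74],
    [-0.4, 0, 0, 0, -0.74],
    [-0.4, 0, 0, 0, -0.74],
    [-0.2, 0, 0, 0, -0.74],
    [-0.1, 0, 0, 0, -0.74],
    [0, 0, 0, 0, -0.74],
  ],
)

```text
clock: 14.1
tool_pos: [527.7, 134.6, 5.5]
tool_rot: [0.0, 0.605, 0.796, -0.0]
force: [-0.6, -0.4, -0.4]
opening: 0.127
```

Request:
play_rows(
  deltas=[
    [1, 0, 0, 0, -0.74],
    [1.4, 0, 0, 0, -0.74],
    [0, 0, -2.5, 0, -0.57],
    [0, 0, -3, 0, -0.57],
    [0, 0, -2.5, 0, -0.57],
  ],
)

```text
clock: 14.6
tool_pos: [520.6, 160.2, 86.6]
tool_rot: [-0.0, 0.604, 0.797, 0.0]
force: [0.1, 0.5, 0.1]
opening: 0.214
```

```bash
python3 - <<'E'
from h import *
p,h,s=pose(); print(p,h,rk(p)); 
ims=[ctrl.read_camera("side"),ctrl.read_camera("top")]; show(bars(im=ims[1])); print([ (rk(r["location"]).round(),round(r["confidence"],2)) for r in ctrl.find_in("side","barrette_coral")])
cv2.imwrite("pics/s5.png",np.hstack([cv2.resize(ims[0][120:290,150:360],(390,316)),cv2.resize(ims[1][105:275,140:350],(390,316))]))
leg(p,h,wd((-88,58)),85,16.2,11)
E
```

```text
[520.56173153 160.19697163  86.64324091] 105.67461482829759 [-53.21015387 114.76290696]
coral [538.4 107.5] rack [-49.9  59.2] axis rel rack y 9.4 [48.3 20.2]
coral [695.4 182.6] rack [121.4  90.5] axis rel rack y -89.2 [76.2 44.9]
turq [640.2  75.8] rack [40.2  2. ] axis rel rack y 0.7 [46.5 23.4]
yel [553.5 -14.5] rack [-67.2 -62.5] axis rel rack y 9.8 [50.3 21.9]
[(array([-56.,  53.]), 0.46), (array([38., -5.]), 0.4)]
[[-0.513, -0.321, 0.015, 0.142], [-0.554, -0.245, 0.015, 0.142], [-0.583, -0.164, 0.015, 0.142], [-0.6, -0.08, 0.015, 0.142], [-0.605, 0.006, 0.015, 0.142], [-0.598, 0.091, 0.015, 0.142], [-0.579, 0.175, 0.015, 0.142], [-0.549, 0.255, 0.015, 0.142], [-0.507, 0.33, 0.015, 0.142], [-0.455, 0.399, 0.015, 0.142], [-0.394, 0.459, 0.015, 0.142]]
```

View pics/s5.png

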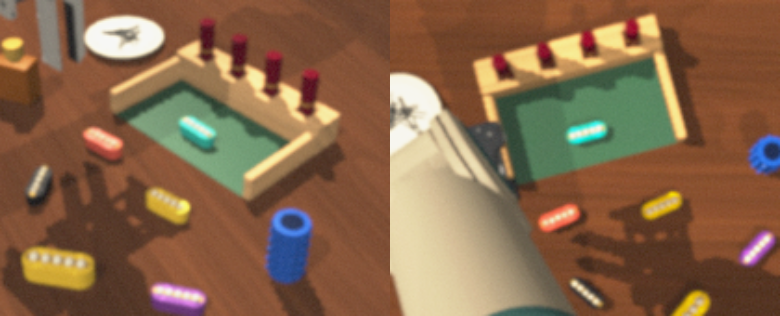

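Both are now laterally inside the mouth: coral at about (-51,58), yellow at about (-67,-63). Next I turn back to the bay direction and sweep coral in.

Request:
play_rows(
  deltas=[
    [-0.51, -0.32, 0, 0.142, -0.57],
    [-0.55, -0.25, 0, 0.142, -0.57],
    [-0.58, -0.16, 0, 0.142, -0.57],
    [-0.6, -0.08, 0, 0.142, -0.57],
    [-0.6, 0, 0, 0.142, -0.57],
    [-0.6, 0.09, 0, 0.142, -0.57],
    [-0.58, 0.18, 0, 0.142, -0.57],
    [-0.55, 0.26, 0, 0.142, -0.57],
    [-0.5, 0.33, 0, 0.142, -0.57],
    [-0.45, 0.4, 0, 0.142, -0.57],
    [-0.4, 0.46, 0, 0.142, -0.57],
    [0, 0, 0, 0, -0.57],
    [0, 0, 0, 0, -0.57],
  ],
)

```text
clock: 16.05
tool_pos: [501.8, 94.8, 84.7]
tool_rot: [0.0, 0.99, 0.142, -0.001]
force: [-0.7, -0.3, 0.4]
opening: 0.215
```

```bash
python3 - <<'E'
from h import *
p,h,s=pose(); print(p,h,rk(p))
leg(p,h,wd((-88,58)),5.5,15.2,4)
E
```

```text
[501.75974461  94.81032456  84.7317501 ] 16.275047487807708 [-88.49805266  56.59339153]
[[0.013, -0.035, 1.981, 0.005], [0.013, -0.035, 1.981, 0.005], [0.013, -0.035, 1.981, 0.005], [0.013, -0.035, 1.981, 0.005]]
```

Request:
play_rows(
  deltas=[
    [0, 0, 3, 0, -0.57],
    [0, 0, 2.7, 0, -0.57],
    [0, 0, 1.5, 0, -0.57],
    [0, 0, 0.7, 0, -0.57],
    [0, 0, 0, 0, -0.57],
    [0.35, 0, 0, 0, -0.57],
    [0.35, 0, 0, 0, -0.57],
    [0.35, 0, 0, 0, -0.57],
    [0.35, 0, 0, 0, -0.57],
    [0.35, 0, 0, 0, -0.57],
    [0.4, 0, 0, 0, -0.57],
    [0.4, 0, 0, 0, -0.57],
    [0.4, 0, 0, 0, -0.57],
    [0.5, 0, 0, 0, -0.57],
    [0.5, 0, 0, 0, -0.57],
    [0.5, 0, 0, 0, -0.57],
    [0.5, 0, 0, 0, -0.57],
    [0.5, 0, 0, 0, -0.57],
    [0.5, 0, 0, 0, -0.57],
  ],
)

```text
clock: 17.95
tool_pos: [560.0, 110.7, 6.5]
tool_rot: [0.0, 0.99, 0.139, 0.0]
force: [-0.1, 0.3, 0.0]
opening: 0.215
```

```bash
python3 - <<'E'
from h import *
p,h,s=pose(); print(p,h,s["force"],rk(p))
ims=[ctrl.read_camera("side"),ctrl.read_camera("top")]
cv2.imwrite("pics/s6.png",np.hstack([cv2.resize(ims[0][120:290,150:360],(390,316)),cv2.resize(ims[1][105:275,140:350],(390,316))]))
show(bars("side",ims[0]))
E
```

```text
[560.00173426 110.67365661   6.47448977] 16.02736219017841 [-0.14749792  0.25695849  0.04653519] [-28.13437798  56.63134919]
turq [638.7  72.1] rack [37.7 -1.2] axis rel rack y -0.6 [55.9 31.3]
yel [552.9 -16.4] rack [-68.3 -64.2] axis rel rack y 10.9 [55.5 34.1]
```

View pics/s6.png

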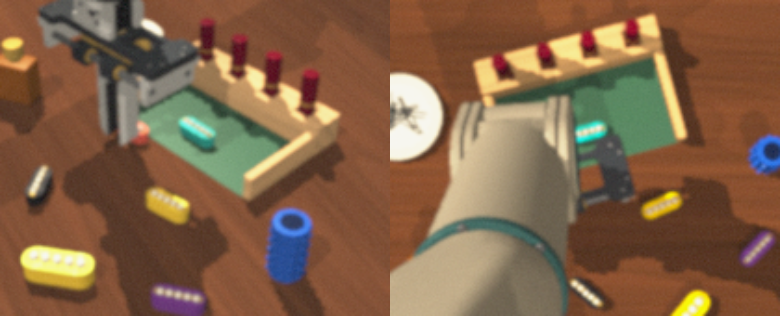

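Request:
play_rows(
  deltas=[
    [0.5, 0, 0, 0, -0.57],
    [0.5, 0, 0, 0, -0.57],
    [0.5, 0, 0, 0, -0.57],
    [0.5, 0, 0, 0, -0.57],
    [0.5, 0, 0, 0, -0.57],
    [0.5, 0, 0, 0, -0.57],
    [0.5, 0, 0, 0, -0.57],
    [0.5, 0, 0, 0, -0.57],
    [0.5, 0, 0, 0, -0.57],
    [0.35, 0, 0, 0, -0.57],
    [0.2, 0, 0, 0, -0.57],
    [0, 0, 0, 0, -0.57],
    [-0.5, 0, 0, 0, -0.57],
    [-2, 0, 0, 0, -0.57],
    [-1.5, 0, -3, 0, -0.57],
    [-1.2, 1, -3, 0, -0.57],
    [-1.2, 3.5, -2, 0, -0.57],
    [-3, 3.7, 0, 0, -0.57],
    [-3, 3.8, 0, 0, -0.57],
    [0, 0, 0, 0, -0.57],
  ],
)

```text
clock: 20.05
tool_pos: [518.1, -33.2, 86.9]
tool_rot: [0.002, 0.991, 0.134, -0.002]
force: [-0.3, -0.3, -0.7]
opening: 0.213
```

```bash
python3 - <<'E'
from h import *
p,h,s=pose(); print(p,h,s["force"],rk(p))
show(bars("side")); show()
print([ (rk(r["location"]).round(),round(r["confidence"],2)) for r in ctrl.find_in("side","barrette_coral")])
leg(p,h,wd((-100,-63)),5.5,17,5)
E
```

```text
[518.14365017 -33.22285935  86.94752208] 15.393755775242097 [-0.25642583 -0.30476562 -0.74404321] [-106.25622888  -71.25642553]
coral [697.6  -5.5] rack [ 74.2 -91.5] axis rel rack y 89.9 [114.6  12.8]
coral [792.3  31.9] rack [175.4 -80.3] axis rel rack y -52.4 [41.1 26.2]
coral [768.4  70.6] rack [162.5 -36.7] axis rel rack y -43.8 [76.9 22.7]
coral [753.2 123.5] rack [161.7  18.3] axis rel rack y -44.1 [74.  21.7]
turq [641.   63.7] rack [ 37.8 -10. ] axis rel rack y -2.6 [38.7 30.7]
yel [552.5 -15.6] rack [-68.5 -63.3] axis rel rack y 9.7 [57.8 34.1]
coral [627.1 131.8] rack [42.1 59.4] axis rel rack y 0.7 [48.  20.4]
coral [657.4 172.5] rack [82.1 90.7] axis rel rack y -89.1 [156.9  46.5]
coral [723.6 142.7] rack [138.1  44.7] axis rel rack y -59.9 [62.7 35.2]
coral [737.9  91.1] rack [138.5  -8.9] axis rel rack y -62.5 [61.3 37.2]
coral [702.4  12. ] rack [ 83.5 -75.9] axis rel rack y -89.8 [154.9  78.2]
turq [640.1  76.8] rack [40.3  2.9] axis rel rack y -0.5 [48.6 22.5]
[]
[[0.126, -0.165, 1.629, -0.006], [0.127, -0.164, 1.629, -0.006], [0.128, -0.163, 1.629, -0.006], [0.128, -0.163, 1.629, -0.006], [0.129, -0.162, 1.629, -0.006]]
```

Coral is in, at about rack (41,58). Now yellow.

Request:
play_rows(
  deltas=[
    [0.1, -0.4, 2.5, 0, -0.57],
    [0.1, -0.4, 2.5, 0, -0.57],
    [0, 0, 1.8, 0, -0.57],
    [0, 0, 0.9, 0, -0.57],
    [0, 0, 0.4, 0, -0.57],
    [0, 0, 0, 0, -0.57],
    [0.35, 0, 0, 0, -0.57],
    [0.35, 0, 0, 0, -0.57],
    [0.35, 0, 0, 0, -0.57],
    [0.35, 0, 0, 0, -0.57],
    [0.35, 0, 0, 0, -0.57],
    [0.35, 0, 0, 0, -0.57],
    [0.35, 0, 0, 0, -0.57],
    [0.4, 0, 0, 0, -0.57],
    [0.4, 0, 0, 0, -0.57],
    [0.5, 0, 0, 0, -0.57],
    [0.5, 0, 0, 0, -0.57],
    [0.5, 0, 0, 0, -0.57],
    [0.5, 0, 0, 0, -0.57],
    [0.5, 0, 0, 0, -0.57],
  ],
)

```text
clock: 22.2
tool_pos: [577.5, -0.8, 5.5]
tool_rot: [0.0, 0.99, 0.139, 0.0]
force: [-0.0, -0.8, -0.4]
opening: 0.213
```

```bash
python3 - <<'E'
from h import *
p,h,s=pose(); print(p,h,s["force"],rk(p))
ims=[ctrl.read_camera("side"),ctrl.read_camera("top")]
cv2.imwrite("pics/s7.png",np.hstack([cv2.resize(ims[0][120:290,150:360],(390,316)),cv2.resize(ims[1][105:275,140:350],(390,316))]))
show(bars("side",ims[0]))
E
```

```text
[577.47638959  -0.79767894   5.47037933] 16.031806464573986 [-0.03834133 -0.80888894 -0.36956645] [-40.49762526 -55.52199382]
coral [738.6  16.7] rack [119.5 -80.9] axis rel rack y -61.4 [188.6  78.9]
coral [759.9 135.7] rack [171.3  28.4] axis rel rack y -43.0 [54.8 21.8]
coral [739.2 178.7] rack [162.6  75.3] axis rel rack y -40.2 [71.5 18.9]
yel [601.9 -22.6] rack [-22.6 -83. ] axis rel rack y -79.6 [31.6 16.9]
```

View pics/s7.png

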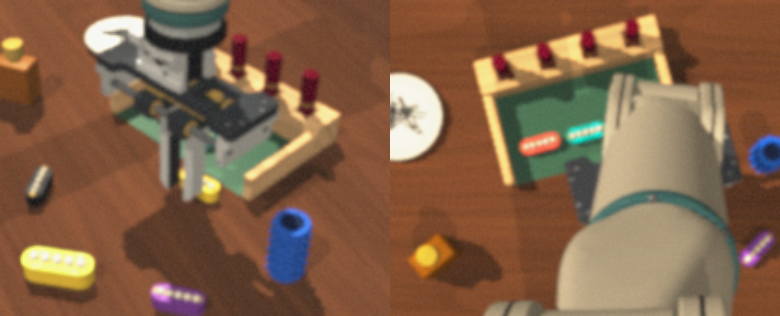

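Yellow (205,190) is moving squarely in front of the fingers. The tool sits 7 mm off its middle, but the bar's centre is still between the two contacts, so I'll finish the sweep and retreat.

Request:
play_rows(
  deltas=[
    [0.5, 0, 0, 0, -0.57],
    [0.5, 0, 0, 0, -0.57],
    [0.5, 0, 0, 0, -0.57],
    [0.5, 0, 0, 0, -0.57],
    [0.5, 0, 0, 0, -0.57],
    [0.5, 0, 0, 0, -0.57],
    [0.5, 0, 0, 0, -0.57],
    [0.5, 0, 0, 0, -0.57],
    [0.5, 0, 0, 0, -0.57],
    [0.5, 0, 0, 0, -0.57],
    [0.5, 0, 0, 0, -0.57],
    [0.4, 0, 0, 0, -0.57],
    [0.3, 0, 0, 0, -0.57],
    [0.2, 0, 0, 0, -0.57],
    [0, 0, 0, 0, -0.57],
    [-0.5, 0, 0, 0, -0.57],
    [-2, 0, 0, 0, -0.57],
    [-1.5, 0, -3, 0, -0.57],
    [-1, 0, -4, 0, -0.57],
    [0, 0, -4, 0, -0.57],
  ],
)

```text
clock: 24.3
tool_pos: [587.5, 1.9, 116.1]
tool_rot: [-0.0, 0.99, 0.139, -0.002]
force: [0.8, 0.6, -0.2]
opening: 0.212
```

Request:
play_rows(
  deltas=[
    [-2, 3.5, -1, 0, -0.57],
    [-2, 4, 0, 0, -0.57],
    [-2, 4, 0, 0, -0.57],
    [-2, 4, 0, 0, -0.57],
    [-2, 4, 0, 0, -0.57],
    [0, 4, 0, 0, -0.57],
    [0, 4, 0, 0, -0.57],
    [0, 4, 0, 0, -0.57],
    [0, 0, 0, 0, -0.57],
  ],
)

```text
clock: 25.2
tool_pos: [580.0, -335.3, 125.4]
tool_rot: [0.003, 0.991, 0.136, -0.0]
force: [-1.0, -0.6, -0.1]
opening: 0.214
```

```bash
python3 - <<'E'
from h import *
p,h,s=pose(); print(p,h,s["force"],rk(p))
ims=[ctrl.read_camera("side"),ctrl.read_camera("top")]
cv2.imwrite("pics/s8.png",np.hstack([cv2.resize(ims[0][100:270,150:360],(390,316)),cv2.resize(ims[1][105:275,140:350],(390,316))]))
show(bars(im=ims[1]));print(); show(bars("side",ims[0]))
for t in("perfume","roller","saucer"): print(t,[np.round(r["location"]) for r in ctrl.find_in("side",t)[:1]+ctrl.find_in("top",t)[:1]])
E
```

```text
[ 580.03592557 -335.29909569  125.44347505] 15.595739058147513 [-0.95328313 -0.64741974 -0.14209012] [-125.73028253 -378.99246103]
coral [627.1 131.5] rack [42.1 59.1] axis rel rack y 1.4 [48.6 21.4]
coral [687.1 -23.6] rack [  59.3 -106.2] axis rel rack y -89.4 [108.4  12.3]
coral [770.6   2.5] rack [ 146.7 -102.9] axis rel rack y -86.9 [28.4 21.4]
turq [640.1  76.8] rack [40.3  2.9] axis rel rack y -0.5 [48.6 23.5]
yel [659.2  14.7] rack [ 42.5 -62. ] axis rel rack y 3.9 [50.8 22.1]

coral [698.5  -4.9] rack [ 75.2 -91.2] axis rel rack y -89.8 [109.5  11.7]
coral [791.6  32.7] rack [174.9 -79.3] axis rel rack y -52.4 [40.8 24.1]
coral [627.3 136. ] rack [43.4 63.4] axis rel rack y 0.2 [51.2 26.8]
coral [768.   72.9] rack [162.7 -34.3] axis rel rack y -46.4 [72.9 25.3]
coral [752.8 123.8] rack [161.4  18.8] axis rel rack y -42.1 [82.7 24.8]
coral [678.6 175. ] rack [103.1  87.6] axis rel rack y -85.4 [165.1 103.3]
turq [638.7  72.1] rack [37.7 -1.3] axis rel rack y -2.6 [56.1 31.6]
yel [654.1  13.3] rack [ 37.1 -62. ] axis rel rack y 10.1 [46.4 28.4]
perfume [array([490., 235.,  41.]), array([486., 243.,  52.])]
roller [array([ 605., -148.,   45.]), array([ 612., -134.,   59.])]
saucer [array([653., 299.,  10.]), array([659., 301.,  13.])]
```

View pics/s8.png

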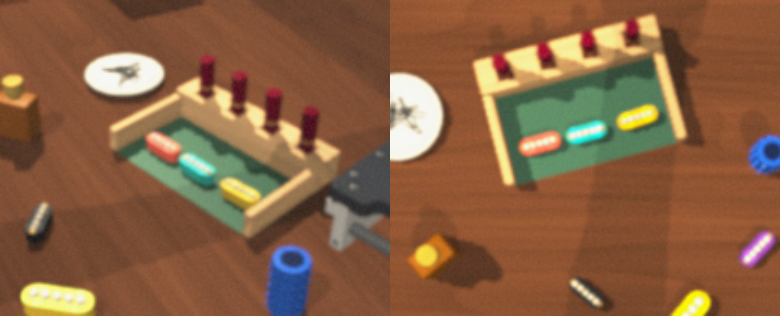

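All three bars lie flat on the green floor, well clear of the mouth: coral (163,147), turquoise (198,170), yellow (240,193) in the side half. Everything else is where it was, so I'm handing in.

```bash
python3 -c "
from station import ctrl
print(ctrl.finish_job())"
```

```text
the job is handed in; nothing more can be done
None
```

I swept all three barrettes (coral, turquoise and the smaller yellow) along the tabletop into the rack's bay and handed the job in at about 25 s of the 48 s. Coral and yellow began too far out to clear the side walls. I first slid each one lengthwise with its end cradled between the fingertips, then pushed it in with both fingertips.

- **Final positions:** the last top picture puts the centres, in rack x and y, at about coral (42, 59), turquoise (40, 3) and yellow (42, -62) mm. Every edge is about 28 mm or more behind the mouth and at least 13 mm from the walls.
- **Camera disagreement:** the side picture differed from the top one by up to about 5 mm, and by 6° on yellow's angle. That is too small to put any barrette outside the bay.
- **Other things:** the perfume bottle, roller and saucer measured where they started, within the detector's error. The lipsticks and the look-alike barrettes looked unmoved in the last picture, but I did not measure them.
- **Forces:** wrist readings at the end of each move never passed about 1.3 N, and the arm was clear of everything at the end.
- **Small miss:** on yellow's last sweep the tool ran about 7 mm off the bar's middle, but the bar still went in nearly straight.

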